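# Unlatch the cane hutch and hold its gate wide

### The job

I need both hands free to take cane out of the little wooden hutch, so open it and hold it for me: squeeze the two tabs of the round-peg catch fully together first, then those of the flat-plate catch, and then swing the gate out by its handle, past its click, until it stands about square to the hutch's front or wider. The gate pulls itself back, so finish while still holding it wide open and still by its handle; leave everything else on the bench as it lies.

Things in the scene. Friction and masses are not known exactly. Their poses are not given: they have to be found in the camera images.
- hutch: Low wooden cane hutch, fixed: 300 mm wide (its y), 170 mm deep (its x), flat deck (top) 140 mm high. Origin: on the table under the middle of its front edge; +x points into the hutch, away from the robot, +y to the gate's hinge side. The gate stands 0 to 12 mm before the front edge. Two squeeze catches stand on the deck, centred 35 mm to +y and 75 mm to -y; which is which varies.
- catch_round: Squeeze catch with two round upright steel pegs 14 mm across, one at +y, one at -y. Origin: on the deck, midway between them, axes as the hutch. Outer faces 54 mm apart (32 mm squeezed), tops 44 mm above the deck; pinch them along y from above, 18 to 44 mm above the deck. Each (on both catches) slides inward alone against 4 N of friction and stays where put; its bolt frees the gate after 5 mm.
- catch_flat: Squeeze catch with two upright flat steel plates, 26 mm along x, 6 mm thick, one at +y, one at -y. Origin: on the deck, midway between them, axes as the hutch. Outer faces 54 mm apart (32 mm squeezed), tops 44 mm above the deck; pinch them along y from above, 18 to 44 mm above the deck. At both catches gate lugs, 14 mm tall, stand 16 to 22 mm before and 33 to 40 mm aside of the origin.
- round_left (a joint): Travel of the +y peg of the round-peg catch: 0 m as closed (starts at 0 to 1 mm), 0.011 m squeezed fully in.
- round_right (a joint): Travel of the -y peg of the round-peg catch: 0 m as closed (starts at 0 to 1 mm), 0.011 m squeezed fully in.
- flat_left (a joint): Travel of the +y plate of the flat-plate catch: 0 m as closed (starts at 0 to 1 mm), 0.011 m squeezed fully in.
- flat_right (a joint): Travel of the -y plate of the flat-plate catch: 0 m as closed (starts at 0 to 1 mm), 0.011 m squeezed fully in.
- gate_angle (a joint): Gate angle: 0 closed, grows as its free edge swings out towards the robot (clockwise from above), stop at 1.75 rad. Locked until all four bolts are drawn. A spring pulls it shut (2.5 N at the handle when wide); a sprung dome in the sill makes a detent at 0.4 to 0.6 rad, 3 to 4 N at the handle to pass. Let go, it falls back to the detent or shut.
- gate_hinge (a point): Point on the gate's vertical hinge axis at table height (6 mm before the hutch's front edge, 125 mm to +y of its middle). It turns with the gate: its x is normal to the gate and points to its inner side, its -y runs along the gate to the free edge, 243 mm away. At angle 0 its axes are the hutch's.
- handle_grip (a point): Grip point on the axis of the upright round wooden handle on the gate's outer face: 16 mm across, from 90 to 170 mm above the table, this point at 146 mm. It is 39 mm out from the gate's middle plane (25 mm clear gap), 180 mm along the gate from the hinge, and swings with the gate. Two brackets (at 96 to 104 and 120 to 128 mm height) join it to the gate.
- gate: The slatted wooden gate, 243 mm long, 12 mm thick, 30 to 141 mm above the table, about 0.5 kg, with the handle and four lugs. Same origin and axes as point gate_hinge.
- tape: Roll of paper tape, 68 mm across, 22 mm high, on the hutch's deck at the back. Origin: centre of its underside. Bystander: leave alone.
- cane_deck: Piece of cane, 18 mm thick, 110 mm long (along its x), lying on the hutch's deck at the back. Origin: under its middle. Bystander: leave alone.
- tub: Open white plastic tub, 76 mm across, 75 mm high, on the table beside the hutch's hinge side. Origin: centre of its underside. Bystander: leave alone.
- wood_block: Flat wooden board 120 x 70 x 22 mm lying on the table. Origin: centre of its underside. Bystander: leave alone.
- cane_a: Piece of cane 20 mm thick, 170 mm long (along its x) lying on the table beside the hutch. Origin: under its middle. Bystander: leave alone.
- cane_b: Piece of cane 18 mm thick, 150 mm long (along its x) lying on the table. Origin: under its middle. Bystander: leave alone.
- screwdriver: Screwdriver lying on the table before the hutch. Origin: on the table under its middle part. Bystander: leave alone.

How it is judged:
By the outcome, as a careful person would: the job done as asked, in the order asked, and still so for the second after the job is handed in, while the arm keeps its last pose, push and grip.
It also fails if it takes over 48 s, if anything falls off the work surface, if the arm or the gripper's body presses on something with over 40 N, if the wrist force passes 120 N, or if a joint passes its speed limit or range.

### The arm

A 6-joint arm with a two-finger parallel gripper is mounted at the origin on the work surface. World frame = base frame: x ahead of the robot, y to its left, z up, the work surface at z = 0. Lengths are in m, angles in rad, forces in N, time in s.
With the tool pointing down it reaches from about 0.375 to 0.975 m from the base axis. Payload 3.8 kg.
Tool frame: the origin (TCP) lies at the very end of the fingers, on their centre line; the grasp point (between the pads) lies 19 mm behind it; z points along the fingers, y is the line along which they close (so a half turn about z gives the same grasp; the last joint's range is limited). The gripper opens to 85 mm and grips with 20 to 120 N. Pads are 22 mm wide; open, the fingers measure 114 mm over their backs; the gripper's body (76 mm by 85 mm) begins 54 mm behind the grasp point. The pads swing forward as they close: fully open they stand 13 mm farther back than shut.
Start: joints at [-1.219, 0.264, 1.604, -0, 1.274, -0.037], TCP at [0.256, -0.625, 0.231] pointing down, gripper open.
Joint ranges: [-2.63, 2.63], [-0.94, 2.18], [0.31, 2.57], [-1.31, 4.45], [0, 2.66], [-2.55, 2.55]. Speed limits (rad/s): [2.57, 2.57, 3.14, 3.14, 3.14, 3.14].

### API

Orientations are given as a rotation vector (axis times angle).
In Python, from workcell import bot gives the robot as it stands.
- The arm moves only by the shell command python3 -m creep 'ROWS' [FORCE]. ROWS is JSON, a list of rows, each a list of 5 numbers: the shift along the tool's x, y, z in units of 0.05 m (1.0 is 0.05 m), then the turn about the tool's z in units of 0.1 rad (1.0 is 0.1 rad), then the opening, from 0 (shut) to 1 (fully open). In form: [[tx, ty, tz, spin, hand], ...]. A call has 1 to 20 rows; each row shifts and turns the commanded pose from where the row before left it, along the tool's axes as they then stand; what a row does not reach is not made up. A row lasts 1/8 s, in which the tool goes at most 62.5 mm and 10.7 degrees, less where a joint would pass 70% of its speed; a pose out of reach is approached as far as the arm can. A call with a number of a shift or a turn outside -1 to 1 is refused whole. A call with a gripper value outside its range is refused whole. The fingers move at their own pace and stop on an object; FORCE is the grip in N (left out, the last holds). Time passes only in rows, so rows that do not move let the fingers close. It gives the time, the measured TCP pose, the force, the opening and the grip force at its end, in the units of the state.
- bot.read_state(): the state, without advancing time (a new reading comes with each control period).
- bot.read_camera(name): name is "side" or "top" or "wrist"; returns a dict with "pixels" (480x640x3 uint8, red, green, blue), "vfov" (degrees; the focal length in pixels is half the picture's height over the tangent of half this angle, whatever the lens; pixels are square), "cx", "cy" (the principal point, pixels), "world_to_cam" (4x4, takes a point from world to camera coordinates). Camera axes: x right, y down, z forward; pixel columns grow to the right and rows downward; lengths in m; the calibration is good to about 2 mm. A picture is of the moment at which its call begins. There is no depth.
- bot.finish_job(): hands the job in; it is judged then, once.
Trained networks look in a picture, given as the dict that the camera call returned (one of the last four; its "shot" number tells which), for a name from the list of things; names that differ only in an ending like _2 or _b are one class to them, and where a whole thing is asked for, a point or a joint stands for the part that bears it (a point fixed in the world has none). Each returns a list of dicts, best first, with "score" (0 to 1); they miss things now and then, are a little off and sometimes report something else, mostly with a low value. They report only what shows in the picture. A call takes as long as a camera call.
- bot.look_for(target, picture): "bbox" ([left, top, right, bottom] in pixels, round what is visible of it).
- bot.regions_of(target, picture): "mask" (480x640 bool, what is visible of it) and "bbox" ([left, top, right, bottom] in pixels, round what is visible of it).
The state is a dict: "time": time; "q": joint angles; "joint_vel": joint speeds; "joint_torque": joint torques, N m; "tool_pos": TCP position; "tcp_rot": TCP orientation; "wrist_force": force on the tool from outside, world axes, zero at the start; "torque": the same for the moment, N m; "width": opening from 0.0 (shut) to 1.0 (fully open); "grip_force": force on a finger pad.
Only numpy, scipy, OpenCV 4.12 (cv2) and the standard library are available. Lean on these libraries where they do the work, as an engineer would, in place of code of your own. Each camera call takes 0.05 s, during which the arm holds its last target. There are 200 camera calls.

## Working session

There is one attempt and no reset: what is moved stays moved. The work goes in short steps, Python scripts to look and compute and a shell command to move; the robot and the scene stay as the last step left them, time stands still between calls to the robot, and variables do not carry over. Pictures are saved under pics/ and viewed, at most 10 in all, crops included, and the job is handed in when it is done.

```bash
mkdir -p pics; ls
cat > h.py <<'E'
import numpy as np, cv2
from workcell import bot
from scipy.spatial.transform import Rotation as R
def K(p):
    f=240/np.tan(np.radians(p["vfov"])/2); return f,p["cx"],p["cy"]
def proj(p,X):
    X=np.atleast_2d(X); c=X@p["world_to_cam"][:3,:3].T+p["world_to_cam"][:3,3]; f,cx,cy=K(p)
    return np.c_[f*c[:,0]/c[:,2]+cx, f*c[:,1]/c[:,2]+cy]
def ray(p,uv):
    f,cx,cy=K(p); M=np.array(p["world_to_cam"]); d=M[:3,:3].T@np.array([(uv[0]-cx)/f,(uv[1]-cy)/f,1]); return -M[:3,:3].T@M[:3,3], d/np.linalg.norm(d)
def onz(p,uv,z):
    o,d=ray(p,uv); return o+d*(z-o[2])/d[2]
def tri(L):
    A=0;b=0
    for p,uv in L:
        o,d=ray(p,uv); P=np.eye(3)-np.outer(d,d); A=A+P; b=b+P@o
    return np.linalg.solve(A,b)
def save(p,n): cv2.imwrite("pics/"+n,p["pixels"][:,:,::-1])
E
python3 - <<'E'
from h import *
P={}
for n in("top","side"):
    p=bot.read_camera(n); save(p,n+"0.png"); P[n]=p; M=np.array(p["world_to_cam"]); p["world_to_cam"]=M
    print(n,p["vfov"],p["cx"],p["cy"],-M[:3,:3].T@M[:3,3])
    for t in("hutch","catch_round","catch_flat","handle_grip","gate","tape","cane_deck","tub","screwdriver","cane_a","wood_block"):
        print(t,[(np.round(r["bbox"]).tolist(),round(r["score"],2)) for r in bot.look_for(t,p)[:2]])
print(bot.read_state())
E
```

```text
pics
top 51.10729012364843 320.4292788982137 241.51004738718385 [0.37541682 0.02311506 1.13217265]
hutch [([252.0, 136.0, 405.0, 283.0], 0.79)]
catch_round [([292.0, 185.0, 332.0, 214.0], 0.88), ([263.0, 199.0, 387.0, 242.0], 0.55)]
catch_flat [([346.0, 188.0, 386.0, 212.0], 0.96), ([264.0, 199.0, 390.0, 244.0], 0.43)]
handle_grip [([263.0, 203.0, 392.0, 244.0], 0.61), ([349.0, 186.0, 359.0, 212.0], 0.58)]
gate [([262.0, 201.0, 386.0, 245.0], 0.82)]
tape [([333.0, 134.0, 367.0, 166.0], 0.57), ([372.0, 188.0, 384.0, 215.0], 0.17)]
cane_deck [([262.0, 142.0, 315.0, 164.0], 0.71), ([254.0, 136.0, 405.0, 287.0], 0.42)]
tub [([201.0, 219.0, 237.0, 257.0], 0.69), ([360.0, 302.0, 444.0, 340.0], 0.67)]
screwdriver [([359.0, 302.0, 443.0, 338.0], 0.86)]
cane_a [([408.0, 160.0, 424.0, 236.0], 0.88), ([183.0, 274.0, 217.0, 340.0], 0.82)]
wood_block [([422.0, 232.0, 472.0, 293.0], 0.67)]
side 48.03655450328705 322.03190670579016 241.05736357328723 [-0.04347728  0.59314846  0.73945697]
hutch [([408.0, 213.0, 470.0, 255.0], 0.61)]
catch_round [([288.0, 188.0, 328.0, 221.0], 0.95), ([276.0, 189.0, 
[... 640 characters left out ...]
'time': 1.2, 'q': array([-1.21888526e+00,  2.63883064e-01,  1.60403415e+00, -1.44201474e-05,
        1.27366913e+00, -3.68771785e-02]), 'joint_vel': array([-1.29433274e-03, -7.10664414e-04,  1.63902354e-04, -4.06232427e-04,
        4.96878725e-04,  5.32320243e-05]), 'joint_torque': array([-1.97309695e-03, -5.15073717e+01, -3.67725849e+01, -3.87626405e-04,
        1.05930427e-03,  1.06171294e-05]), 'tool_pos': array([ 0.2558745 , -0.62460967,  0.23127267]), 'tcp_rot': array([ 3.08241089e+00,  6.06872958e-01, -1.98357748e-05]), 'wrist_force': array([-0.22586659, -0.5417214 ,  0.1950231 ]), 'torque': array([ 0.03209944, -0.02099439, -0.00335964]), 'grip_force': 0.0, 'width': 1.0033671966912059}
```

Run:
```python
import cv2,numpy as np
a=cv2.imread("pics/top0.png")[125:295,245:415]; b=cv2.imread("pics/side0.png")[155:345,215:385]
a=cv2.resize(a,(595,595),interpolation=3);cv2.imwrite("pics/ca.png",a)
b=cv2.resize(b,(536,599),interpolation=3);cv2.imwrite("pics/cb.png",b)
```

```text
(no output)
```

View pics/ca.png

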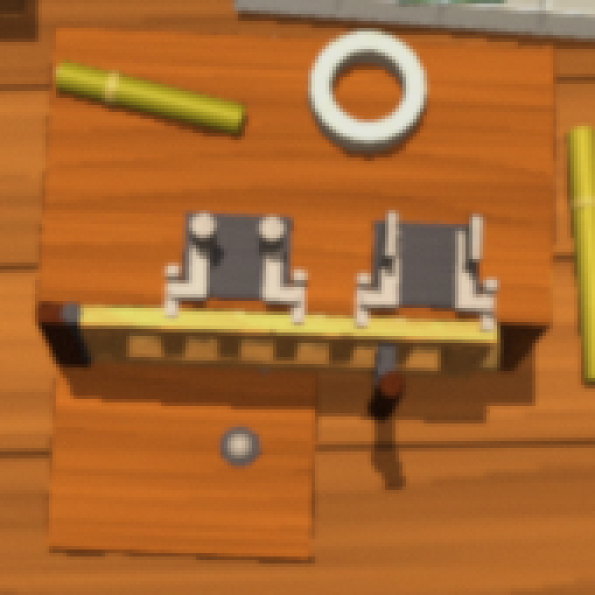

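View pics/cb.png

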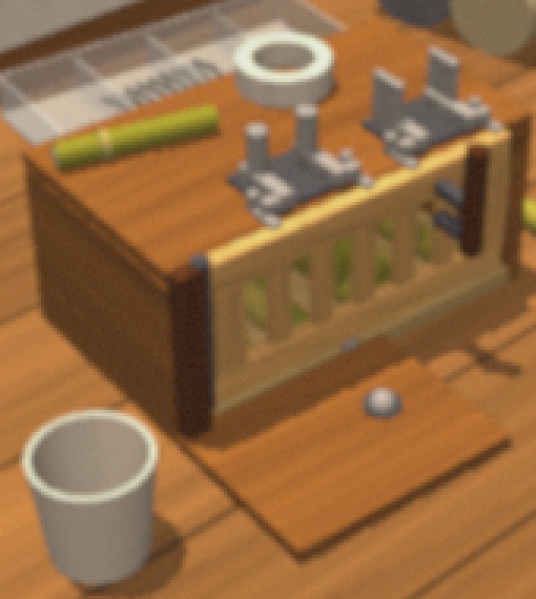

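View pics/top0.png

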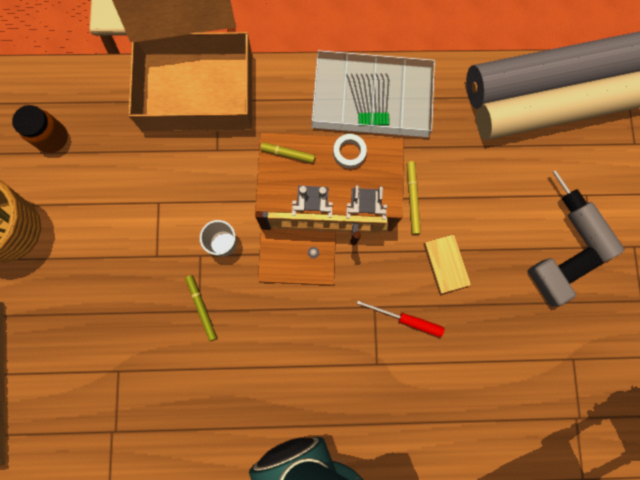

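```bash
cat > fit.py <<'E'
from h import *
from scipy.optimize import least_squares
t=bot.read_camera("top"); s=bot.read_camera("side")
T=lambda u,v:(245+u/3.5,125+v/3.5); S=lambda u,v:(215+u/3.153,155+v/3.153)
yr,yf=.035,-.075
# name: hutch coords, top px, side px
F={"pegL":((.0,yr+.02,.184),T(203,222),S(257,130)),"pegR":((.0,yr-.02,.184),T(272,227),S(307,110)),
"plL":((0,yf+.024,.184),None,S(389,79)),"plR":((0,yf-.024,.184),None,S(443,57)),
"handle":((-.045,-.055,.170),T(392,384),S(480,152)),
"bl":((.17,.15,.14),T(55,30),S(25,150)),"br":((.17,-.15,.14),T(552,48),None),"fr":((0,-.15,.14),T(550,325),S(530,115)),"fl":((0,.15,.14),T(40,305),None),
}
for k,(X,a,b) in F.items():
    if a and b: print(k,np.round(tri([(t,a),(s,b)]),4),"z should",X[2])
def W(q,X,ox=0):
    c,n=np.cos(q[2]),np.sin(q[2]); return np.array([q[0]+c*X[0]-n*X[1],q[1]+n*X[0]+c*X[1],X[2]])
def res(q,full=False):
    r=[];nm=[]
    for k,(X,a,b) in F.items():
        X=list(X)
        if k[0]=="p": X[0]=q[3]
        for p,uv in((t,a),(s,b)):
            if uv is not None: r+=list(proj(p,W(q,X))[0]-uv); nm.append(k)
    if full: 
        for n_,e in zip(nm,np.reshape(r,(-1,2))): print(n_,np.round(e,1))
    return np.array(r)
o=least_squares(res,[.45,.05,0,.03],loss="soft_l1"); q=o.x; res(q,True); print("x y yaw catchx",np.round(q,4))
for n_,X in(("round",(q[3],yr,.184)),("flat",(q[3],yf,.184)),("handle",(-.045,-.055,.146)),("hinge",(-.006,.125,0))): print(n_,np.round(W(q,X),4))
E
python3 fit.py
```

```text
pegL [0.6507 0.0285 0.1839] z should 0.184
pegR [ 0.6471 -0.0097  0.1846] z should 0.184
handle [ 0.5592 -0.0755  0.1683] z should 0.17
bl [0.7832 0.1148 0.1414] z should 0.14
fr [ 0.5995 -0.1709  0.1383] z should 0.14
pegL [-0.2  0.6]
pegL [-0.4  0.2]
pegR [0.5 0. ]
pegR [0. 0.]
plL [-0.4 -0.4]
plR [ 0.1 -0.4]
handle [0.3 0.4]
handle [-0.3 -0.6]
bl [-0.7 -0.8]
bl [-1.3  0.4]
br [0.8 0.1]
fr [0.8 0.2]
fr [ 1.7 -0.6]
fl [-1.2  0.1]
x y yaw catchx [ 0.6069 -0.0231 -0.0599  0.0398]
round [0.6486 0.0095 0.184 ]
flat [ 0.6421 -0.1004  0.184 ]
handle [ 0.5586 -0.0753  0.146 ]
hinge [0.6084 0.102  0.    ]
```

```bash
cat >> h.py <<'E'
def to(X,yaw=None,grasp=0):
    s=bot.read_state(); Rm=R.from_rotvec(s["tcp_rot"]).as_matrix(); d=Rm.T@(np.array(X)-s["tool_pos"])/.05
    y=np.arctan2(Rm[1,0],Rm[0,0]); print("t",round(s["time"],2),"pos",np.round(s["tool_pos"],4),"toolx yaw",round(y,4),"tz",np.round(Rm[:,2],3),"w",round(s["width"],3),"grip",round(s["grip_force"],1),"F",np.round(s["wrist_force"],1),"q",np.round(s["q"],2))
    print("shift units",np.round(d,3),"spin units", None if yaw is None else round((y-yaw)/.1,3))
E
python3 -m creep '[[0,0,-0.2,1,1],[0,0,-0.2,1,1],[0,0,-0.2,1,1],[0,0,-0.2,1,1],[0,0,-0.2,0.49,1],[0.47,-0.875,0,0,1],[0.47,-0.875,0,0,1],[0.47,-0.875,0,0,1],[0.47,-0.875,0,0,1],[0.47,-0.875,0,0,1],[0.47,-0.875,0,0,1],[0.47,-0.875,0,0,1],[0.47,-0.875,0,0,1],[0.47,-0.875,0,0,1],[0.47,-0.875,0,0,1],[0.47,-0.875,0,0,1],[0.47,-0.875,0,0,1],[0.47,-0.875,0,0,1],[0.47,-0.875,0,0,1],[0.47,-0.875,0,0,1]]' 40
python3 -c "
from h import *
to([.6486,.0095,.28],-.06)
for n in('wrist',):
  p=bot.read_camera(n); save(p,'w1.png'); p['world_to_cam']=np.array(p['world_to_cam'])
  print(proj(p,[[.6498,.0295,.184],[.6474,-.0105,.184],[.6435,-.0765,.184],[.6407,-.1244,.184],[.5586,-.0753,.170]]).round(1))
"
```

```text
time: 3.8
tool_pos: [0.648, 0.0107, 0.2815]
tcp_rot: [3.14, -0.094, 0.001]
wrist_force: [-0.2, -0.3, 0.4]
width: 0.998
grip_force: 0.0
t 3.8 pos [0.648  0.0107 0.2815] toolx yaw -0.0601 tz [ 0. -0. -1.] w 0.998 grip 0.0 F [-0.2 -0.3  0.4] q [-0.02  0.19  1.6  -0.    1.35  1.61]
shift units [0.014 0.024 0.029] spin units -0.001
[[298.2 239.6]
 [356.9 239.6]
 [453.7 239.4]
 [524.  239.3]
 [442.3 339.2]]
```

View pics/w1.png

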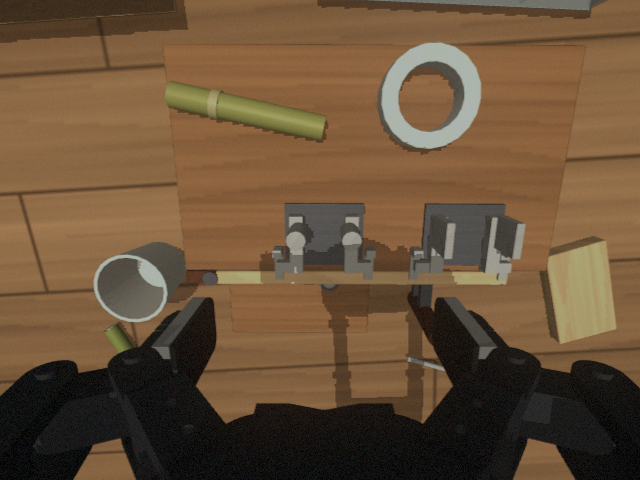

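```bash
python3 -m creep '[[0.01,0,0.5,0,1],[0,0,0.5,0,1],[0,0,0.5,0,1],[0,0,0.5,0,1],[0,0,0.36,0,1],[0,0,0,0,0.6],[0,0,0,0,0.6],[0,0,0,0,0.55],[0,0,0,0,0.3],[0,0,0,0,0.3],[0,0,0,0,0.3],[0,0,0,0,0.3],[0,0,0,0,0.3],[0,0,0,0,0.3]]' 40
python3 -c "
from h import *
to([.6486,.0095,.163],-.06)
p=bot.read_camera('wrist'); save(p,'w2.png')"
```

```text
time: 5.6
tool_pos: [0.6492, 0.0107, 0.1671]
tcp_rot: [-3.138, 0.094, -0.007]
wrist_force: [-3.8, 4.8, 10.6]
width: 0.328
grip_force: 40.7
t 5.6 pos [0.6492 0.0107 0.1671] toolx yaw -0.0601 tz [ 0.004  0.002 -1.   ] w 0.328 grip 40.7 F [-3.8  4.8 10.6] q [-0.02  0.26  1.73  0.    1.15  1.61]
shift units [-0.01   0.024  0.082] spin units -0.001
```

View pics/w2.png

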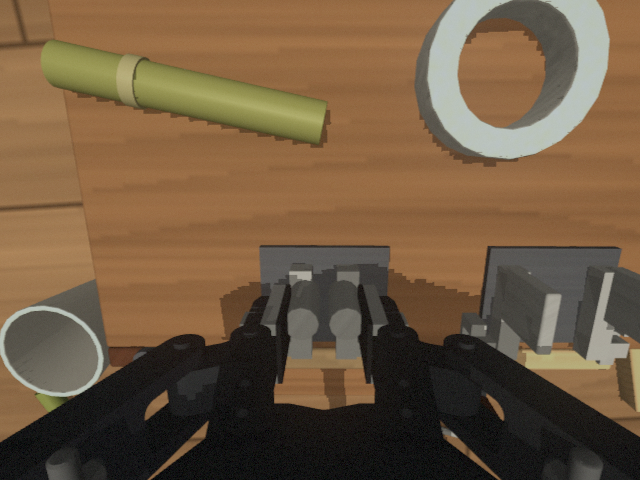

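```bash
python3 -m creep '[[0,0,0,0,0.2],[0,0.02,0,0,0.2],[0,0,0,0,0.2]]' 60; python3 -m creep '[[0,-0.04,0,0,0.2],[0,0,0,0,0.2],[0,0.01,0,0,0.2],[0,0,0,0,0.2]]' 60
```

```text
time: 6.02
tool_pos: [0.6492, 0.0106, 0.1676]
tcp_rot: [-3.136, 0.094, -0.007]
wrist_force: [-4.7, 8.0, 11.4]
width: 0.31
grip_force: 59.4
time: 6.52
tool_pos: [0.6492, 0.0107, 0.1676]
tcp_rot: [-3.139, 0.094, -0.007]
wrist_force: [-5.7, 3.7, 12.6]
width: 0.307
grip_force: 59.3
```

```bash
python3 -m creep '[[0,0,0,0,1],[0,0,0,0,1],[0,0,0,0,1],[0,0,0,0,1],[0,0,-0.4,0,1],[0,0,-0.5,0,1],[0,0,-0.8,0,1],[0,0.7,0,0,1],[0,0.8,0,0,1],[0,0.7,0,0,1],[0,0,0,0,1]]' 40
python3 -c "
from h import *
to([.6424,-.0991,.163],-.06)
p=bot.read_camera('wrist'); save(p,'w3.png'); t=bot.read_camera('top'); save(t,'t3.png')
for m in bot.look_for('catch_flat',p)[:2]+bot.look_for('catch_round',p)[:2]: print(m['bbox'],m['score'])
p['world_to_cam']=np.array(p['world_to_cam'])
print(proj(p,[[.6503,.0197,.184],[.6491,.0017,.184],[.6438,-.0751,.184],[.6410,-.1230,.184]]).round(1))
"
```

```text
time: 7.9
tool_pos: [0.6414, -0.1026, 0.25]
tcp_rot: [3.139, -0.1, 0.003]
wrist_force: [0.5, -0.1, -0.4]
width: 0.998
grip_force: 0.0
t 7.9 pos [ 0.6414 -0.1026  0.25  ] toolx yaw -0.0634 tz [ 0.002 -0.001 -1.   ] w 0.998 grip 0.0 F [ 0.5 -0.1 -0.4] q [-0.2   0.2   1.64 -0.    1.29  1.44]
shift units [ 0.012 -0.073  1.741] spin units -0.034
[265.6, 209.9, 371.6, 290.2] 0.97
[109.5, 214.7, 211.3, 288.0] 0.64
[[121.6 253. ]
 [151.6 253.1]
 [280.  253.7]
 [359.9 253.3]]
```

View pics/w3.png

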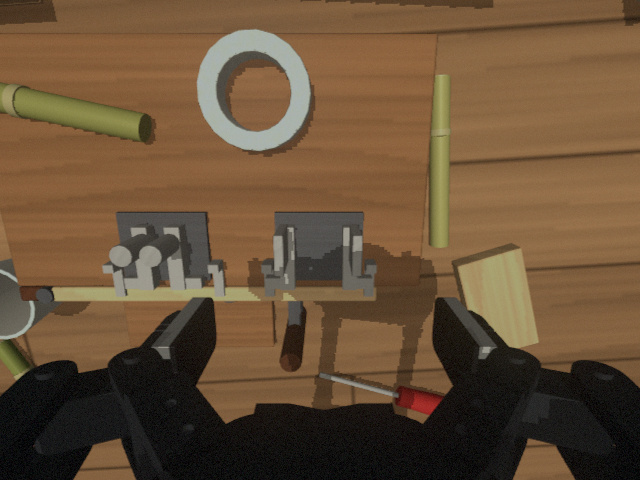

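```bash
python3 -m creep '[[0.01,-0.08,0.4,-0.03,1],[0,0,0.5,0,1],[0,0,0.5,0,1],[0,0,0.32,0,1],[0,0,0,0,0.6],[0,0,0,0,0.6],[0,0,0,0,0.55],[0,0,0,0,0.3],[0,0,0,0,0.3],[0,0,0,0,0.3],[0,0,0,0,0.2],[0,0,0,0,0.2],[0,0,0,0,0.2],[0,0,0,0,0.2]]' 60
```

```text
time: 9.85
tool_pos: [0.6428, -0.0989, 0.1663]
tcp_rot: [3.136, -0.09, 0.006]
wrist_force: [-5.6, -6.9, 11.6]
width: 0.321
grip_force: 62.6
```

```bash
python3 -m creep '[[0,-0.03,0,0,0.2],[0,0,0,0,0.2],[0,0.03,0,0,0.2],[0,0,0,0,1],[0,0,0,0,1],[0,0,0,0,1],[0,0,0,0,1],[0,0,-0.4,0,1],[0,0,-0.5,0,1],[0,0,-0.8,0,1],[-0.8,-0.2,-0.3,0,1],[-0.8,-0.2,0,0,1],[0,0,0,-1,1],[0,0,0,-1,1],[0,0,0,-1,1],[0,0,0,-1,1],[0,0,0,-1,1],[0,0,0,-1,1],[0,0,0,-1,1],[0,0,0,-1,1]]' 60
python3 -m creep '[[0,0,0,-1,1],[0,0,0,-1,1],[0,0,0,-1,1],[0,0,0,-1,1],[0,0,0,-1,1],[0,0,0,-1,1],[0,0,0,-1,1],[0,0,0,-1,1],[0,0,0,-1,1],[0,0,0,-1,1],[0,0,0,-1,1],[0,0,0,-1,1],[0,0,0,-1,1],[0,0,0,-1,1],[0,0,0,-1,1],[0,0,0,-1,1],[0,0,0,-1,1],[0,0,0,-1,1],[0,0,0,-1,1],[0,0,0,-1,1]]'
python3 -c "
from h import *
to([.5586,-.0753,.25],-.06+np.pi)
p=bot.read_camera('wrist'); save(p,'w4.png')
s=bot.read_camera('side');save(s,'s4.png')
p['world_to_cam']=np.array(p['world_to_cam'])
print(proj(p,[[.6437,-.0775,.184],[.6421,-.1035,.184],[.5586,-.0753,.170]]).round(1))
b=s['pixels'][140:290,270:470]
import cv2
cv2.imwrite('pics/w4b.png',np.hstack([cv2.resize(p['pixels'],(480,360)),cv2.resize(b,(320,240),interpolation=3)[:, :] if 0 else cv2.resize(b,(320,360))])[:,:,::-1])
"
```

```text
time: 12.35
tool_pos: [0.5636, -0.0716, 0.2642]
tcp_rot: [2.924, 1.145, 0.003]
wrist_force: [0.0, 0.6, 0.4]
width: 0.999
grip_force: 0.0
time: 14.85
tool_pos: [0.5636, -0.0716, 0.2641]
tcp_rot: [0.617, 3.078, 0.0]
wrist_force: [-0.2, 0.3, 0.3]
width: 1.0
grip_force: 0.0
t 14.85 pos [ 0.5636 -0.0716  0.2641] toolx yaw 2.7462 tz [ 0.002 -0.    -1.   ] w 1.0 grip 0.0 F [-0.2  0.3  0.3] q [-0.17  0.04  1.8   0.    1.3  -1.35]
shift units [ 0.065 -0.108  0.283] spin units -3.354
[[359.  355.5]
 [323.6 366.2]
 [314.4 240.2]]
```

View pics/w4b.png

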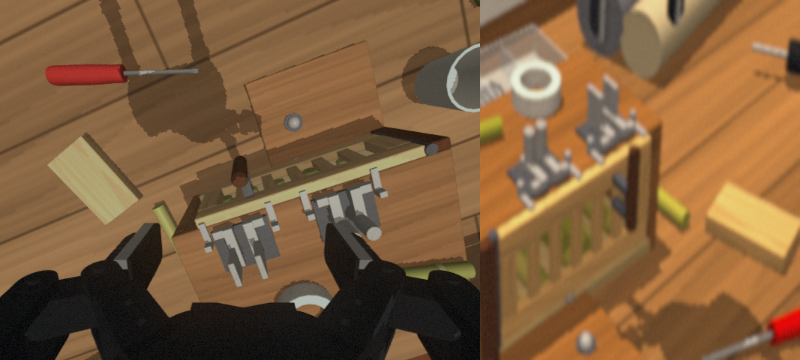

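```bash
python3 -c "
import cv2
a=cv2.imread('pics/w4.png')[170:300,250:400];cv2.imwrite('pics/c4.png',cv2.resize(a,None,fx=4,fy=4,interpolation=3))"
```

```text
(no output)
```

View pics/c4.png

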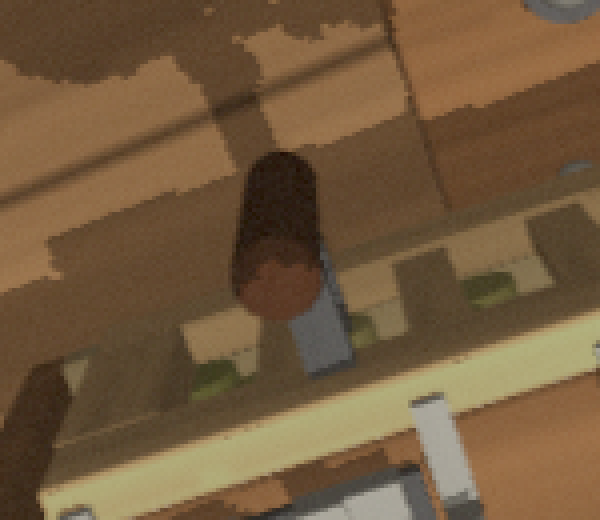

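```bash
python3 -m creep '[[0.065,-0.07,0,0,1],[0,0,0,-1,1],[0,0,0,-1,1],[0,0,0,-1,1],[0,0,0,-0.35,1],[0,0,0.4,0,1],[0,0,0.5,0,1],[0,0,0.6,0,1],[0,0,0.6,0,0.7],[0,0,0.48,0,0.5],[0,0,0,0,0.3],[0,0,0,0,0.3]]' 30
python3 -c "
from h import *
to([.5586,-.0753,.135],-.06+np.pi)
p=bot.read_camera('wrist'); save(p,'w5.png')"
```

```text
time: 16.45
tool_pos: [0.5589, -0.0736, 0.1334]
tcp_rot: [0.101, 3.14, -0.0]
wrist_force: [0.3, 0.3, -0.3]
width: 0.299
grip_force: 0.0
t 16.45 pos [ 0.5589 -0.0736  0.1334] toolx yaw 3.0772 tz [ 0. -0. -1.] w 0.299 grip 0.0 F [ 0.3  0.3 -0.3] q [-0.18  0.14  1.94  0.    1.06 -1.68]
shift units [ 0.004 -0.035 -0.032] spin units -0.044
```

View pics/w5.png

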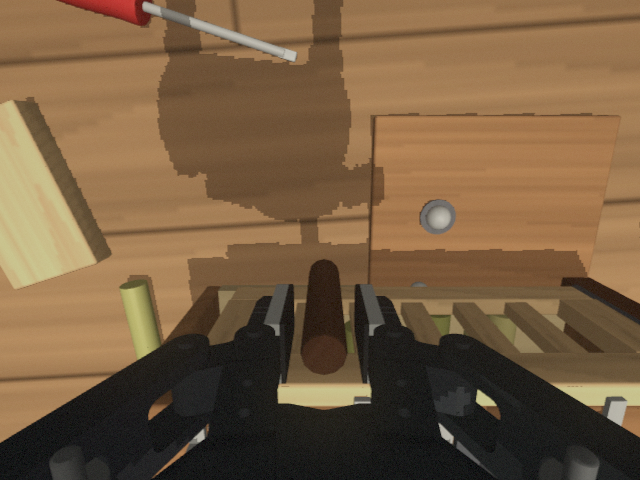

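```bash
python3 -m creep '[[0,0,0,0,0.1],[0,0,0,0,0.05],[0,0,0,0,0],[0,0,0,0,0]]' 70; python3 -m creep '[[0.179,0.0435,0,0.5,0],[0.179,0.0435,0,0.5,0],[0.179,0.0435,0,0.5,0],[0.179,0.0435,0,0.5,0]]'
```

```text
time: 17.0
tool_pos: [0.5599, -0.0738, 0.1348]
tcp_rot: [0.1, 3.137, -0.001]
wrist_force: [0.2, -0.8, 5.4]
width: 0.171
grip_force: 68.3
time: 17.5
tool_pos: [0.5258, -0.0603, 0.1348]
tcp_rot: [0.415, 3.111, -0.001]
wrist_force: [0.3, -1.2, 4.1]
width: 0.166
grip_force: 68.8
```

```bash
python3 -m creep '[[0.179,0.0435,0,0.5,0],[0.179,0.0435,0,0.5,0],[0.179,0.0435,0,0.5,0],[0.179,0.0435,0,0.5,0],[0.179,0.0435,0,0.5,0],[0.179,0.0435,0,0.5,0],[0.179,0.0435,0,0.5,0],[0.179,0.0435,0,0.5,0],[0.179,0.0435,0,0.5,0],[0.179,0.0435,0,0.5,0]]'
cat > g.py <<'E'
from h import *
s=bot.read_state(); Rm=R.from_rotvec(s["tcp_rot"]).as_matrix()
d=s["tool_pos"][:2]-[.6084,.102]; print("radius",np.hypot(*d),"theta from pos",(np.arctan2(-.18,-.039)-np.arctan2(d[1],d[0])-.06+6.2832+1)%6.2832-1,"from yaw",-.06+np.pi-np.arctan2(Rm[1,0],Rm[0,0]))
to(s["tool_pos"])
E
python3 g.py
```

```text
time: 18.75
tool_pos: [0.4578, 0.0004, 0.1348]
tcp_rot: [1.172, 2.911, 0.001]
wrist_force: [0.8, -1.5, 4.8]
width: 0.168
grip_force: 68.8
radius 0.18168868636704547 theta from pos 0.7037394090118818 from yaw 0.705276904901917
t 18.75 pos [4.578e-01 4.000e-04 1.348e-01] toolx yaw 2.3763 tz [ 0.003 -0.001 -1.   ] w 0.168 grip 68.8 F [ 0.8 -1.5  4.8] q [-0.05 -0.07  2.16 -0.    1.05 -0.86]
shift units [0. 0. 0.] spin units None
```

```bash
python3 -m creep '[[0.179,0.0435,0,0.5,0],[0.179,0.0435,0,0.5,0],[0.179,0.0435,0,0.5,0],[0.179,0.0435,0,0.5,0],[0.179,0.0435,0,0.5,0],[0.179,0.0435,0,0.5,0],[0.179,0.0435,0,0.5,0],[0.179,0.0435,0,0.5,0],[0.179,0.0435,0,0.5,0],[0.179,0.0435,0,0.5,0],[0.179,0.0435,0,0.5,0],[0.179,0.0435,0,0.5,0],[0.179,0.0435,0,0.5,0],[0.179,0.0435,0,0.5,0],[0.179,0.0435,0,0.5,0],[0.179,0.0435,0,0.5,0],[0.179,0.0435,0,0.5,0],[0.179,0.0435,0,0.5,0],[0.179,0.0435,0,0.5,0]]'
python3 -m creep '[[0,0,0,0,0],[0,0,0,0,0],[0,0,0,0,0],[0,0,0,0,0]]'
python3 g.py; python3 -c "
from h import *
p=bot.read_camera('top'); s=bot.read_camera('side'); import cv2
cv2.imwrite('pics/end.png',np.hstack([cv2.resize(p['pixels'][120:400,170:470],(400,373)),cv2.resize(s['pixels'][100:380,200:500],(400,373))])[:,:,::-1])"
```

```text
time: 21.12
tool_pos: [0.4379, 0.1679, 0.1348]
tcp_rot: [2.374, 2.054, 0.003]
wrist_force: [1.8, -3.4, 6.9]
width: 0.165
grip_force: 69.0
time: 21.62
tool_pos: [0.4378, 0.1677, 0.1348]
tcp_rot: [2.372, 2.056, 0.003]
wrist_force: [0.9, -3.0, 7.5]
width: 0.172
grip_force: 69.0
radius 0.18276742665887138 theta from pos 1.6651002411190001 from yaw 1.6533295580876322
t 21.62 pos [0.4378 0.1677 0.1348] toolx yaw 1.4283 tz [ 0.003 -0.    -1.   ] w 0.172 grip 69.0 F [ 0.9 -3.   7.5] q [ 0.31 -0.05  2.13 -0.    1.05  0.46]
shift units [0. 0. 0.] spin units None
```

View pics/end.png

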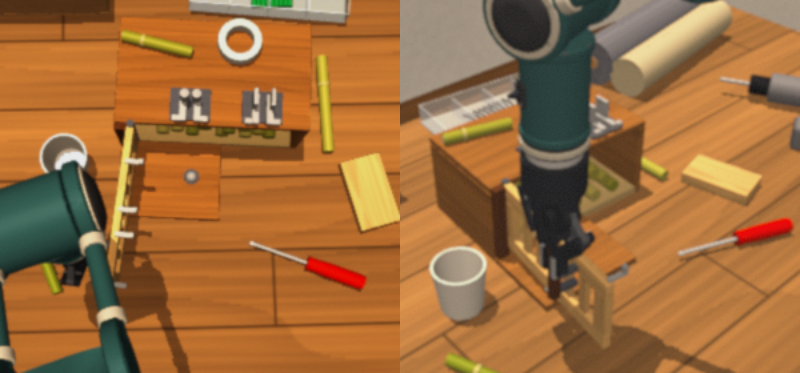

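The picture shows the gate standing square to the front, near x≈125 px on the left, and held by its handle. Both catches are squeezed and the bystanders have not moved.

```bash
python3 -c "
from workcell import bot
print(bot.finish_job())"
```

```text
the job is handed in; nothing more can be done
None
```

I squeezed the round-peg catch fully together, then the flat-plate catch, and swung the gate past its click; the arm is holding it still by its handle at about 1.65 rad, slightly past square, and I handed the job in at about 22 s with nothing else on the bench moved as far as the last pictures show.

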